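# Plug a module into the bench tester and hold its lid open

## Robot

A 6-joint arm with a two-finger parallel gripper is mounted at the origin on the work surface. World frame = base frame: x ahead of the robot, y to its left, z up, the work surface at z = 0. Lengths are in m, angles in rad, forces in N, time in s.
With the tool pointing down it reaches from about 0.3 to 0.875 m from the base axis. Payload 6.4 kg.
Tool frame: the origin (TCP) lies midway between the tips of the shut fingers; the grasp point (between the pads) lies 19 mm behind it (ctrl.pinch_z is the distance from the TCP to the grasp point, in m); z points along the fingers, y is the line along which they close (so a half turn about z gives the same grasp; the last joint's range is limited). The gripper opens to 85 mm and grips with 20 to 120 N. Pads are 22 mm wide; open, the fingers measure 114 mm over their backs; the gripper's body (76 mm by 85 mm) begins 54 mm behind the grasp point. The pads swing forward as they close: fully open they stand 13 mm farther back than shut.
Start: joints at [1.071, 0.181, 1.607, -0, 1.354, -0.206], TCP at [0.167, 0.55, 0.231] pointing down, gripper open.
Joint ranges: [-2.99, 2.99], [-0.89, 2.07], [0.3, 2.58], [-1.14, 4.28], [0, 2.63], [-3.12, 3.12]. Speed limits (rad/s): [2.57, 2.57, 3.01, 3.14, 3.14, 3.14].

## Interface

Orientations are given as a unit quaternion [w, x, y, z].
In Python, from bench import ctrl gives the robot as it stands.
- The arm moves only by the tool apply_moves, never from a script. Its argument "moves" is a list of rows, each an object with "jaw": the opening, from 0 (shut) to 1 (fully open); "offset": the shift along the tool's x, y, z in mm, a list of three; "rot": the turn, a rotation vector about the tool's x, y, z in degrees, a list of three. In form: [{"jaw": jaw, "offset": [dx, dy, dz], "rot": [ax, ay, az]}, ...]. A call has exactly 5 rows; each row shifts and turns the commanded pose from where the row before left it, along the tool's axes as they then stand; what a row does not reach is not made up. A row lasts 1/8 s, in which the tool goes at most 62.5 mm and 10.7 degrees, less where a joint would pass 70% of its speed; a pose out of reach is approached as far as the arm can. A call is refused whole if a number of a shift passes 62.5 or a number of a turn 10.7, either way. A call with a gripper value outside its range is refused whole. The fingers move at their own pace and stop on an object; the grip force is fixed at half the most. Time passes only in rows, so rows that do not move let the fingers close, or fill a call up. It gives the time, the measured TCP pose, the force, the opening and the grip force at its end, in the units of the state.
- ctrl.get_obs(): the state, without advancing time (a new reading comes with each control period).
- ctrl.camera(name): name is "side" or "top" or "wrist"; returns (picture, depth): 400x640x3 uint8, red, green, blue; 400x640 float32, m along the optical axis (not along the pixel's ray), 0 where there is no reading.
- ctrl.camera_params(name): a dict with "K" (3x3 intrinsics, pixels), "cam_to_world" (4x4, takes a point from camera to world coordinates); the wrist camera has in their place "mount" (4x4, takes a point from camera to tool coordinates, whose origin is the TCP and whose axes are the flange's). Camera axes: x right, y down, z forward; pixel columns grow to the right and rows downward; lengths in m; the calibration is good to about 2 mm. A picture is of the moment at which its call begins: read the wrist's pose just before it. camera_params takes no time and is no camera call.
- ctrl.hand_in(): hands the job in; it is judged then, once.
Trained networks look in the newest picture that a camera, given by its name, has taken for a name from the list of things; names that differ only in an ending like _2 or _b are one class to them, and where a whole thing is asked for, a point or a joint stands for the part that bears it (a point fixed in the world has none). Each returns a list of dicts, best first, with "score" (0 to 1); they miss things now and then, are a little off and sometimes report something else, mostly with a low value. They report only what shows in the picture. A call takes as long as a camera call.
- ctrl.outline_of(camera, target): "region" (400x640 bool, what is visible of it) and "position" ([column, row] in pixels, amid what is visible of it).
The state is a dict: "time_s": time; "q": joint angles; "dq": joint speeds; "joint_efforts": joint torques, N m; "eef_pos": TCP position; "eef_rot": TCP orientation; "wrist_force": force on the tool from outside, world axes, zero at the start; "torque": the same for the moment, N m; "opening": opening from 0.0 (shut) to 1.0 (fully open); "grasp_force": force on a finger pad.
Only numpy, scipy, OpenCV 4.12 (cv2) and the standard library are available. Lean on these libraries where they do the work, as an engineer would, in place of code of your own. Each camera call takes 0.05 s, during which the arm holds its last target. There are 200 camera calls.

## Task

Slide the plug-in module into the slot in the front of the bench tester, all the way home so that its front plate sits flush against the tester's face. Then lift the tester's lid to 60 degrees (within 5 degrees) and finish while still holding it there, steady, so that a colleague can put probes on the board: the lid has no stay and must not be dropped. Leave the other things on the bench where they are.

Things in the scene. Friction and masses are not known exactly. Their poses are not given: they have to be found in the camera images.
- module_center (a point): Centre of the loose plug-in module's slab, half-way up: aluminium frame with a circuit board, 100 mm long (x; gold contacts lead at +x), 60 wide (y), 12 thick (z up), about 0.22 kg. Starts flat on the bench to one side of the tester, +x end roughly away from the robot. At its tail (x = -50 mm) is a front plate 5 mm thick, 76 wide, 20 high, its foot level with the slab's underside.
- module_tab (a point): Middle of the outer end of the module's black pull tab, 75 mm behind the slab's centre (x = -75 mm) and 8 mm above its underside. The tab sticks out 20 mm from the middle of the front plate, 12 mm wide, 16 mm high, foot level with the slab's underside.
- slot_mouth (a point): Middle of the slot in the tester's front face, 18 mm above the bench: x straight into the slot, z up. Slot 63 mm wide (1.5 mm play each side), 15 mm high, its floor 6 mm below this point, bevelled mouth, card guides inside. The module's centre slides along this x axis; fully home, the front plate touches the face and module_center lies 50 mm along x from here.
- tester: The bench tester, a fixed grey sheet-metal case 160 mm deep (x), 180 mm wide (y) and 58 mm high to the underside of its lid, origin at the centre of its footprint on the bench, x pointing from its front face (x = -80 mm, towards the robot) to its back. The slot is in the front face at y = +30 mm; two coax sockets stick out 12 mm from the face at y = -60 mm.
- lid (a joint): Angle of the tester's top lid: 0 shut, growing as its front edge is lifted; 60 degrees is 1.047 rad, the hinge stops at 1.4 rad. The hinge is free: let go anywhere, the lid falls shut. About 0.4 kg, 160 x 184 x 3 mm.
- lid_hinge (a point): A point on the lid's hinge axis, at the back of the tester; y runs along the axis, x to the back, z up; 58 mm above the bench.
- lid_handle (a point): Middle of the bar of the lid's bow handle: a round steel bar 10 mm thick, 100 mm long along y, parallel to the hinge, 35 mm clear height from the lid's top face to the bar's centre. Shut, it lies 120 mm in front of the hinge axis (towards the face) and 38 mm above it, and it turns rigidly with the lid.
- parts_tray: Bystander: open grey parts tray 110 x 85 x 28 mm, origin under its centre, standing on the other side of the tester from the module.
- solder_reel: Bystander: metal solder reel standing on its flange, 60 mm across, 50 mm high, origin under its centre.
- clamp_jig: Bystander: small steel clamping jig 100 x 60 x 44 mm, origin under its centre.

How it is judged:
On the way, in this order (a step that is already met when the one before it is completed fails the run):
1. the module is fully home in the slot, its front plate flush with the face, the lid still shut (x of module_center in the frame of slot_mouth above 0.047 m and y of module_center in the frame of slot_mouth between -0.004 and 0.004 m and z of module_center in the frame of slot_mouth between -0.004 and 0.005 m and angle between the x axis of module_center and the x axis of slot_mouth, either way round below 0.06 rad and angle between module_center's own z axis and vertical below 0.1 rad and value of joint lid below 0.08 rad), for 0.2 s.
2. the lid is held at 60 degrees by the robot (value of joint lid between 0.95 and 1.145 rad and contact force between any of the fingers, the arm and lid above 0.5 N), for 0.2 s.
At the end, for the whole second after the job is handed in: The module is home in the slot (front plate within 3 mm of the face, within 4 mm sideways, square to 0.06 rad) and the robot alone is holding the lid still at 60 degrees, within 5.5 degrees, nothing else carrying it (all of step 2 and x of module_center in the frame of slot_mouth above 0.047 m and y of module_center in the frame of slot_mouth between -0.004 and 0.004 m and z of module_center in the frame of slot_mouth between -0.004 and 0.005 m and angle between the x axis of module_center and the x axis of slot_mouth, either way round below 0.06 rad and angle between module_center's own z axis and vertical below 0.1 rad and velocity of joint lid between -0.1 and 0.1 rad/s and contact force between each of module, parts_tray, solder_reel, clamp_jig and lid below 0.2 N); the arm keeps its last pose, push and grip.
It fails at once if the lid is dropped (falls shut faster than 5 rad/s) (velocity of joint lid below -5 rad/s).
It fails at once if the parts tray is moved by more than 30 mm (distance of parts_tray from where it was at the start of the episode above 0.03 m).
It fails at once if the solder reel is moved by more than 30 mm (distance of solder_reel from where it was at the start of the episode above 0.03 m).
It fails at once if the clamp jig is moved by more than 30 mm (distance of clamp_jig from where it was at the start of the episode above 0.03 m).
It also fails if it takes over 69 s, if anything falls off the work surface, if the arm or the gripper's body presses on something with over 40 N, if the wrist force passes 120 N, or if a joint passes its speed limit or range.

## Working session

There is one attempt and no reset: what is moved stays moved. The work goes in short steps, Python scripts to look and compute and a tool call to move; the robot and the scene stay as the last step left them, time stands still between calls to the robot, and variables do not carry over. Pictures are saved under pics/ and viewed, at most 10 in all, crops included, and the job is handed in when it is done.

Besides the shell and the picture viewer there is one more tool, called after "Emit:" as name(argument=value, ...), one argument or row to a line, values as JSON. apply_moves: Moves the arm, as the interface text tells. Its arguments: {"type":"object","properties":{"moves":{"type":"array"}},"required":["moves"]}

```bash
mkdir -p pics; ls; cat > h.py <<'E'
import numpy as np, cv2
from bench import ctrl
from scipy.spatial.transform import Rotation as R
def pose():
    o=ctrl.get_obs(); q=o["eef_rot"]; T=np.eye(4); T[:3,:3]=R.from_quat([q[1],q[2],q[3],q[0]]).as_matrix(); T[:3,3]=o["eef_pos"]; return T,o
def shot(n):
    T,o=pose(); im,d=ctrl.camera(n); p=ctrl.camera_params(n)
    C=p["cam_to_world"] if "cam_to_world" in p else T@np.array(p["mount"])
    return im,d,np.array(p["K"]),np.array(C)
def pts(d,K,C):
    v,u=np.mgrid[0:400,0:640]; P=np.stack([(u-K[0,2])/K[0,0]*d,(v-K[1,2])/K[1,1]*d,d],-1)
    return P@C[:3,:3].T+C[:3,3]
def save(n,im): cv2.imwrite(f"pics/{n}.png",im[...,::-1])
E
python3 - <<'E'
from h import *
T,o=pose(); print(T.round(4)); print(o["time_s"],o["opening"],ctrl.pinch_z)
ims=[]
for c in("top","side"):
    im,d,K,C=shot(c); P=pts(d,K,C); ims.append(im)
    np.savez(f"{c}.npz",im=im,d=d,K=K,C=C)
    print(c,K.round(1).tolist(),C.round(3).tolist())
    for t in("module_center","module_tab","tester","lid_handle","lid","parts_tray","solder_reel","clamp_jig"):
        for r in ctrl.outline_of(c,t)[:2]:
            m=r["region"]&(d>0); Q=P[m]
            print(c,t,round(r["score"],2),np.round(r["position"]),m.sum(),np.median(Q,0).round(3) if m.sum() else "", np.percentile(Q,[2,98],axis=0).round(3).tolist() if m.sum() else "")
save("a",cv2.resize(np.vstack(ims),(480,600))); 
save("top",ims[0])
E
```

```text
pics
[[-9.572e-01  2.896e-01 -8.000e-04  1.662e-01]
 [ 2.896e-01  9.572e-01 -1.500e-03  5.499e-01]
 [ 3.000e-04 -1.700e-03 -1.000e+00  2.304e-01]
 [ 0.000e+00  0.000e+00  0.000e+00  1.000e+00]]
0.0 0.9968872281329713 0.0187
top [[395.0, 0.0, 320.9], [0.0, 395.0, 193.3], [0.0, 0.0, 1.0]] [[0.003, -0.983, 0.185, 0.382], [-1.0, -0.003, 0.001, -0.016], [-0.001, -0.185, -0.983, 1.006], [0.0, 0.0, 0.0, 1.0]]
top module_center 0.96 [426. 243.] 1041 [ 0.446 -0.278  0.01 ] [[0.393, -0.319, 0.004], [0.498, -0.237, 0.02]]
top module_center 0.48 [321. 168.] 4712 [ 0.623 -0.022  0.061] [[0.545, -0.112, 0.057], [0.704, 0.067, 0.1]]
top module_tab 0.73 [425. 240.] 1127 [ 0.448 -0.277  0.01 ] [[0.392, -0.319, 0.0], [0.501, -0.236, 0.02]]
top tester 0.62 [326. 168.] 5034 [ 0.621 -0.022  0.061] [[0.541, -0.114, 0.007], [0.708, 0.068, 0.099]]
top lid_handle 0.61 [324. 170.] 4700 [ 0.623 -0.022  0.061] [[0.545, -0.111, 0.057], [0.704, 0.067, 0.1]]
top lid_handle 0.45 [327. 168.] 4950 [ 0.622 -0.022  0.061] [[0.542, -0.112, 0.027], [0.706, 0.068, 0.099]]
top parts_tray 0.66 [213. 234.] 1683 [0.463 0.258 
[... 811 characters left out ...]
 0.625 -0.041  0.06 ] [[0.547, -0.119, 0.051], [0.704, 0.065, 0.099]]
side lid_handle 0.37 [347. 220.] 5350 [ 0.623 -0.066  0.06 ] [[0.542, -0.12, 0.011], [0.705, 0.064, 0.098]]
side lid 0.6 [343. 206.] 4267 [ 0.626 -0.04   0.06 ] [[0.546, -0.118, 0.049], [0.707, 0.069, 0.099]]
side lid 0.17 [272. 325.] 2024 [ 0.448 -0.281  0.009] [[0.391, -0.322, 0.001], [0.504, -0.238, 0.019]]
side parts_tray 0.7 [267. 160.] 1165 [0.463 0.251 0.016] [[0.404, 0.201, -0.001], [0.524, 0.309, 0.028]]
side solder_reel 0.69 [336. 142.] 489 [0.662 0.273 0.031] [[0.638, 0.257, -0.001], [0.69, 0.384, 0.051]]
side clamp_jig 0.84 [405. 310.] 2034 [ 0.685 -0.293  0.016] [[0.632, -0.317, 0.002], [0.738, -0.253, 0.045]]
```

View pics/top.png

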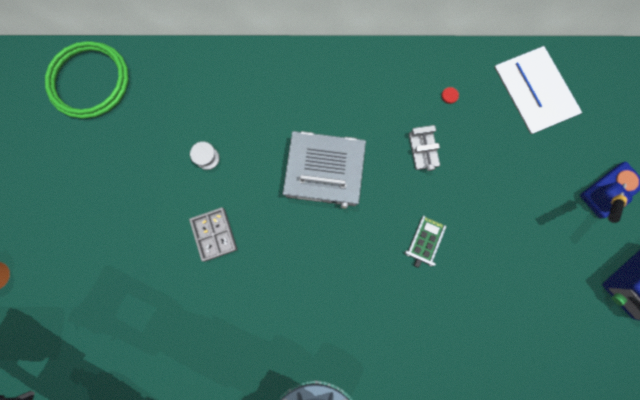

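The top view shows the tester around (325,168) with its handle bar at (322,181) and one coax socket at (344,205). The module is at (426,243) with its tab at the bottom (416,263). The tray, reel and jig are clear of the path.

```bash
python3 - <<'E'
from h import *
for c in("top","side"):
    z=np.load(c+".npz"); P=pts(z["d"],z["K"],z["C"]).reshape(-1,3)
    def fit(lo,hi,zl,zh,n):
        m=np.all((P[:,:2]>lo)&(P[:,:2]<hi),1)&(P[:,2]>zl)&(P[:,2]<zh); Q=P[m]
        r=cv2.minAreaRect(Q[:,:2].astype(np.float32)*1000); print(c,n,m.sum(),np.round(r[0],1),np.round(r[1],1),round(r[2],2),'z',np.median(Q[:,2]).round(4))
        return Q
    fit((.5,-.16),(.75,.12),.05,.07,"lid")
    H=fit((.5,-.16),(.75,.12),.088,.12,"bar")
    print(np.percentile(H[:,2],[5,50,95]))
    fit((.36,-.34),(.52,-.21),.0065,.03,"module+plate+tab")
    fit((.36,-.34),(.52,-.21),.0155,.03,"plate")
E
```

```text
top lid 4585 [623.1 -22. ] [184.9 173.4] 82.74 z 0.0607
top bar 197 [586.  -17.4] [109.2  10.4] 82.63 z 0.0994
[0.09542759 0.0994436  0.10234187]
top module+plate+tab 955 [ 450.6 -276. ] [ 92.6 140. ] 80.15 z 0.0104
top plate 96 [ 422.5 -276. ] [70.8 91.8] 44.72 z 0.0187
side lid 4029 [625.5 -21.8] [190.4 171.4] 82.1 z 0.0601
side bar 153 [586.9 -19. ] [107.8   9.7] 82.7 z 0.099
[0.09330256 0.09897879 0.1013002 ]
side module+plate+tab 1605 [ 443.  -275.2] [ 76.5 123.8] 65.74 z 0.0101
side plate 137 [ 397.9 -255. ] [75.6 24.2] 65.46 z 0.0186
```

```bash
cat >> h.py <<'E'
def Rt(yaw,tilt):  # yaw of the forward direction (deg), tilt of fingers forward (deg)
    c,s=np.cos(np.radians(yaw)),np.sin(np.radians(yaw)); B=np.array([[-c,-s,0],[-s,c,0],[0,0,-1.]])
    # columns: tool x=back, y=left, z=down
    B=np.array([[-c,-s,0],[-s,c,0],[0,0,-1.]])
    return B@R.from_euler('y',-tilt,degrees=True).as_matrix()
def plan(wps,T=None):
    """wps: list of (pos m, Rmat, nrows). Prints rounded rows."""
    if T is None: T=pose()[0]
    p=T[:3,3].copy(); M=T[:3,:3].copy(); k=0
    for g,G,n in wps:
        g=np.array(g)
        for i in range(n):
            d=np.round(M.T@((g-p)/(n-i))*1000,1); w=np.round(np.degrees(R.from_matrix(M.T@G).as_rotvec())/(n-i),2)
            p=p+M@d/1000; M=M@R.from_rotvec(np.radians(w)).as_matrix(); k+=1
            print(k,d.tolist(),w.tolist())
E
python3 - <<'E'
from h import *
G=Rt(-24.3,20)
plan([([.40,.15,.22],Rt(-17,0),8),([.355,-.225,.18],G,7)])
E
```

```text
1 [-42.4, -39.4, 1.4] [-0.0, -0.0, 0.02]
2 [-42.4, -39.4, 1.4] [-0.0, -0.0, 0.02]
3 [-42.5, -39.4, 1.4] [-0.0, -0.0, 0.02]
4 [-42.5, -39.4, 1.4] [-0.0, -0.0, 0.02]
5 [-42.5, -39.4, 1.4] [-0.0, -0.0, 0.02]
6 [-42.5, -39.4, 1.4] [-0.0, -0.0, 0.02]
7 [-42.5, -39.4, 1.4] [-0.0, -0.0, 0.02]
8 [-42.5, -39.4, 1.5] [-0.0, -0.0, 0.03]
9 [-9.5, -53.1, 5.7] [0.18, -2.85, 1.03]
10 [-10.2, -52.9, 6.4] [0.18, -2.85, 1.03]
11 [-10.8, -52.7, 7.1] [0.18, -2.85, 1.03]
12 [-11.4, -52.5, 7.8] [0.18, -2.86, 1.03]
13 [-11.9, -52.2, 8.5] [0.18, -2.85, 1.03]
14 [-12.4, -52.0, 9.3] [0.19, -2.86, 1.03]
15 [-12.8, -51.8, 10.0] [0.18, -2.85, 1.04]
```

Emit:
apply_moves(
  moves=[
    {"jaw":1,"offset":[-42,-39,1],"rot":[0,0,0]},
    {"jaw":1,"offset":[-42,-39,1],"rot":[0,0,0]},
    {"jaw":1,"offset":[-43,-39,1],"rot":[0,0,0]},
    {"jaw":1,"offset":[-43,-40,1],"rot":[0,0,0]},
    {"jaw":1,"offset":[-43,-40,1],"rot":[0,0,0]},
  ],
)

```text
time_s: 1.52
eef_pos: [0.3141, 0.2986, 0.2266]
eef_rot: [0.0, 0.146, 0.989, 0.0]
wrist_force: [1.0, -0.3, -0.5]
opening: 1.0
grasp_force: 0.0
```

Emit:
apply_moves(
  moves=[
    {"jaw":1,"offset":[-42,-39,1],"rot":[0,0,0]},
    {"jaw":1,"offset":[-42,-39,1],"rot":[0,0,0]},
    {"jaw":1,"offset":[-43,-40,1],"rot":[0,0,0]},
    {"jaw":1,"offset":[-9.5,-53,6],"rot":[0.2,-2.85,1]},
    {"jaw":1,"offset":[-10,-53,6],"rot":[0.2,-2.85,1]},
  ],
)

```text
time_s: 2.15
eef_pos: [0.3881, 0.0415, 0.2119]
eef_rot: [0.049, 0.164, 0.985, -0.011]
wrist_force: [0.3, -1.1, 0.7]
opening: 1.002
grasp_force: 0.0
```

Emit:
apply_moves(
  moves=[
    {"jaw":0.6,"offset":[-11,-53,7],"rot":[0.2,-2.85,1]},
    {"jaw":0.6,"offset":[-11,-53,8],"rot":[0.2,-2.85,1]},
    {"jaw":0.6,"offset":[-12,-52,8.5],"rot":[0.2,-2.85,1]},
    {"jaw":0.6,"offset":[-12,-52,9],"rot":[0.2,-2.85,1]},
    {"jaw":0.6,"offset":[-13,-52,10],"rot":[0.2,-2.85,1]},
  ],
)

```text
time_s: 2.78
eef_pos: [0.3561, -0.2274, 0.1845]
eef_rot: [0.171, 0.204, 0.963, -0.039]
wrist_force: [0.8, 0.3, 0.2]
opening: 0.6
grasp_force: 0.0
```

Emit:
apply_moves(
  moves=[
    {"jaw":0.6,"offset":[0,0,0],"rot":[0,0,0]},
    {"jaw":0.6,"offset":[0,0,0],"rot":[0,0,0]},
    {"jaw":0.6,"offset":[0,0,0],"rot":[0,0,0]},
    {"jaw":0.6,"offset":[0,0,0],"rot":[0,0,0]},
    {"jaw":0.6,"offset":[0,0,0],"rot":[0,0,0]},
  ],
)

```text
time_s: 3.4
eef_pos: [0.3571, -0.2245, 0.1841]
eef_rot: [0.17, 0.203, 0.964, -0.037]
wrist_force: [0.1, -0.2, -0.6]
opening: 0.602
grasp_force: 0.0
```

```bash
python3 - <<'E'
from h import *
T,o=pose(); print(T.round(4),o["time_s"],o["opening"])
im,d,K,C=shot("wrist"); P=pts(d,K,C); np.savez("w1.npz",im=im,d=d,K=K,C=C); save("w1",im)
Q=P.reshape(-1,3)
for t in("module_center","module_tab"):
    for r in ctrl.outline_of("wrist",t)[:1]:
        m=r["region"]&(d>0); Q=P[m]; print(t,r["score"],np.round(r["position"]),np.percentile(Q,[2,50,98],axis=0).round(4).tolist())
        for zl,zh in((.005,.03),(.0165,.024)):
            q=Q[(Q[:,2]>zl)&(Q[:,2]<zh)]; a=cv2.minAreaRect(q[:,:2].astype(np.float32)*1000); print(zl,len(q),np.round(a[0],1),np.round(a[1],1),a[2])
E
```

```text
[[-0.8602  0.4037  0.3117  0.3571]
 [ 0.3784  0.9149 -0.1406 -0.2245]
 [-0.342  -0.003  -0.9397  0.1841]
 [ 0.      0.      0.      1.    ]] 3.4 0.6016387067455361
module_center 0.92 [311. 196.] [[0.3864, -0.3165, 0.003], [0.4354, -0.2742, 0.011], [0.4952, -0.2299, 0.0203]]
0.005 3239 [ 441.4 -271.8] [ 75.4 124.1] 70.66716003417969
0.0165 350 [ 395.9 -255.2] [74.4 24.1] 66.88319396972656
module_tab 0.78 [314. 199.] [[0.3857, -0.3169, 0.0026], [0.4357, -0.2743, 0.011], [0.4977, -0.2295, 0.0203]]
0.005 3301 [ 440.3 -275.8] [ 75.6 124.8] 64.87342834472656
0.0165 355 [ 395.9 -255.2] [74.5 24.1] 66.88319396972656
```

View pics/w1.png

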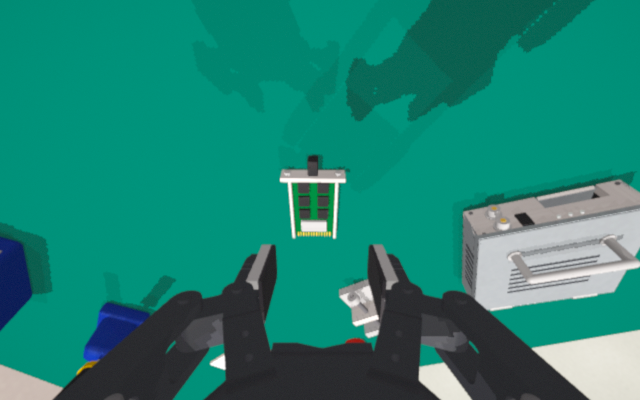

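The wrist view has the module upright at (312,200), with its tab at (313,163) and plate at y≈176. The slot is visible at right at about (568,200). I'll now measure the yaw, the tab and the slot.

```bash
cat > m.py <<'E'
from h import *
z=np.load("w1.npz"); im,d,K,C=[z[k] for k in("im","d","K","C")]; P=pts(d,K,C)
reg=np.zeros((400,640),bool); reg[150:242,270:356]=1
green=(im[...,1].astype(int)-im[...,0]>40)&(im[...,2]>im[...,0]+20)&(im[...,2]>70)
Q=P[reg&(P[...,2]>.006)&(P[...,2]<.03)]
yaw=-24.3
for it in range(4):
    c,s=np.cos(np.radians(yaw)),np.sin(np.radians(yaw)); A=np.array([[c,s],[-s,c]]) # world->module axes
    q=Q[:,:2]@A.T; f=q[:,0].max()
    sl=q[(q[:,0]>f-.095)&(q[:,0]<f-.01)]
    r=cv2.minAreaRect((sl*1000).astype(np.float32)); a=r[2]; a=a-90 if a>45 else a
    print(yaw,r[1],a); yaw+=a
c,s=np.cos(np.radians(yaw)),np.sin(np.radians(yaw)); A=np.array([[c,s],[-s,c]]); q=Q[:,:2]@A.T
f,b=np.percentile(q[:,0],[99.8,.2]); print("front,back",f,b,f-b)
tab=q[q[:,0]<b+.012]; print("tab y",tab[:,1].min(),tab[:,1].max(),len(tab), "slab y",sl[:,1].min(),sl[:,1].max())
pl=q[(q[:,0]>b+.021)&(q[:,0]<b+.024)]; print("plate y",pl[:,1].min(),pl[:,1].max(),pl[:,1].mean())
mx,my=b+.075, (pl[:,1].min()+pl[:,1].max())/2
print("center",A.T@[mx,my],"tab mid",A.T@[mx-.065,my],"yaw",yaw)
# tester lid front edge / bar from here
L=P.reshape(-1,3); L=L[(L[:,2]>.09)&(L[:,2]<.11)&(L[:,0]>.5)]
r=cv2.minAreaRect((L[:,:2]*1000).astype(np.float32)); print("bar",r,np.median(L[:,2]))
E
python3 m.py
```

```text
-24.3 (84.3907470703125, 60.135929107666016) 0.092074915766716
-24.207925084233285 (84.85518646240234, 60.06330871582031) 0.19996671378612518
-24.00795837044716 (84.64389038085938, 60.06362533569336) 0.0009593566064722836
-24.006999013840687 (60.063602447509766, 84.64395141601562) -5.340576171875e-05
front,back 0.5767564199856707 0.4524657665529762 0.12429065343269452
tab y -0.07768549392999997 -0.06606840084048105 146 slab y -0.10197856302658387 -0.041914939012960596
plate y -0.10914876084315683 -0.03471097998612145 -0.07184774249042997
center [ 0.45257294 -0.28030657] tab mid [ 0.39319574 -0.25386138] yaw -24.007052419602406
bar ((556.4970703125, -333.5494079589844), (743.2799682617188, 13.771513938903809), 84.95390319824219) 0.09843067604546488
```

```bash
python3 - <<'E'
from h import *
G=Rt(-24,20)
plan([([.390,-.2519,.05],G,5),([.390,-.2519,.006],G,3)])
E
```

```text
1 [1.4, -2.1, 28.0] [-0.02, -0.0, 0.03]
2 [1.4, -2.2, 28.0] [-0.02, -0.0, 0.04]
3 [1.4, -2.2, 28.0] [-0.03, -0.0, 0.03]
4 [1.4, -2.2, 28.0] [-0.02, -0.0, 0.04]
5 [1.4, -2.1, 28.1] [-0.03, -0.01, 0.03]
6 [5.0, -0.0, 13.8] [0.0, 0.0, 0.0]
7 [5.0, -0.0, 13.8] [0.0, 0.0, 0.0]
8 [5.1, -0.1, 13.7] [0.0, 0.0, 0.0]
```

Emit:
apply_moves(
  moves=[
    {"jaw":0.4,"offset":[1.4,-2.1,28],"rot":[0,0,0]},
    {"jaw":0.4,"offset":[1.4,-2.2,28],"rot":[-0.1,0,0.2]},
    {"jaw":0.4,"offset":[1.4,-2.2,28],"rot":[0,0,0]},
    {"jaw":0.4,"offset":[1.4,-2.2,28],"rot":[0,0,0]},
    {"jaw":0.4,"offset":[1.4,-2.1,28],"rot":[0,0,0]},
  ],
)

```text
time_s: 4.18
eef_pos: [0.3901, -0.2525, 0.0493]
eef_rot: [0.17, 0.205, 0.963, -0.036]
wrist_force: [-0.4, -0.3, -0.1]
opening: 0.397
grasp_force: 0.0
```

Emit:
apply_moves(
  moves=[
    {"jaw":0.4,"offset":[5,0,13.8],"rot":[0,0,0]},
    {"jaw":0.4,"offset":[5,0,13.8],"rot":[0,0,0]},
    {"jaw":0.4,"offset":[5,0,13.8],"rot":[0,0,0]},
    {"jaw":0.4,"offset":[0,0,0],"rot":[0,0,0]},
    {"jaw":0.4,"offset":[0,0,0],"rot":[0,0,0]},
  ],
)

```text
time_s: 4.8
eef_pos: [0.3901, -0.2524, 0.0064]
eef_rot: [0.17, 0.205, 0.963, -0.036]
wrist_force: [0.2, -0.9, -0.2]
opening: 0.399
grasp_force: 0.0
```

```bash
python3 - <<'E'
from h import *
T,o=pose(); print(T.round(4),o["wrist_force"])
im,d,K,C=shot("wrist"); save("w2",im)
E
```

```text
[[-8.579e-01  4.081e-01  3.122e-01  3.901e-01]
 [ 3.834e-01  9.129e-01 -1.398e-01 -2.524e-01]
 [-3.421e-01 -2.000e-04 -9.397e-01  6.400e-03]
 [ 0.000e+00  0.000e+00  0.000e+00  1.000e+00]] [ 0.1517993  -0.92542242 -0.22233476]
```

View pics/w2.png

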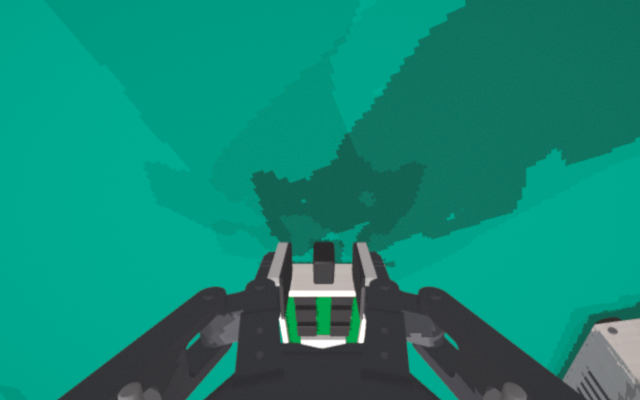

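The tab at (323,262) sits centred between the open pads (285 to 363). I'll close and lift.

Emit:
apply_moves(
  moves=[
    {"jaw":0,"offset":[0,0,0],"rot":[0,0,0]},
    {"jaw":0,"offset":[0,0,0],"rot":[0,0,0]},
    {"jaw":0,"offset":[0,0,0],"rot":[0,0,0]},
    {"jaw":0,"offset":[0,0,0],"rot":[0,0,0]},
    {"jaw":0,"offset":[0,0,0],"rot":[0,0,0]},
  ],
)

```text
time_s: 5.48
eef_pos: [0.3902, -0.2526, 0.0068]
eef_rot: [0.17, 0.205, 0.963, -0.037]
wrist_force: [-4.0, 2.3, 8.6]
opening: 0.119
grasp_force: 58.7
```

Emit:
apply_moves(
  moves=[
    {"jaw":0,"offset":[-2,0,-5],"rot":[0,0,0]},
    {"jaw":0,"offset":[-5,0,-14],"rot":[0,0,0]},
    {"jaw":0,"offset":[-7,0,-19],"rot":[0,0,0]},
    {"jaw":0,"offset":[0,0,0],"rot":[0,0,0]},
    {"jaw":0,"offset":[0,0,0],"rot":[0,0,0]},
  ],
)

```text
time_s: 6.1
eef_pos: [0.3897, -0.2518, 0.046]
eef_rot: [0.169, 0.205, 0.963, -0.036]
wrist_force: [0.0, 0.3, -1.9]
opening: 0.111
grasp_force: 58.8
```

```bash
python3 - <<'E'
from h import *
T,o=pose(); print(T.round(4),o["wrist_force"],o["torque"])
for c in("side","top"):
    im,d,K,C=shot(c); P=pts(d,K,C); np.savez(c+"2.npz",im=im,d=d,K=K,C=C)
    if c=="side": save("s2",cv2.resize(im[230:400,180:440],None,fx=3,fy=3))
    for r in ctrl.outline_of(c,"module_center")[:1]:
        Q=P[r["region"]&(d>0)]; print(c,r["score"],np.percentile(Q,[2,50,98],axis=0).round(3).tolist())
E
```

```text
[[-8.582e-01  4.080e-01  3.116e-01  3.897e-01]
 [ 3.836e-01  9.130e-01 -1.389e-01 -2.518e-01]
 [-3.411e-01  3.000e-04 -9.400e-01  4.600e-02]
 [ 0.000e+00  0.000e+00  0.000e+00  1.000e+00]] [ 0.02364544  0.33551248 -1.94055153] [ 0.24975395  0.44043365 -0.04003144]
side 0.93 [[0.395, -0.322, 0.037], [0.449, -0.281, 0.046], [0.502, -0.238, 0.058]]
top 0.96 [[0.395, -0.318, 0.04], [0.446, -0.278, 0.046], [0.499, -0.234, 0.059]]
```

View pics/s2.png

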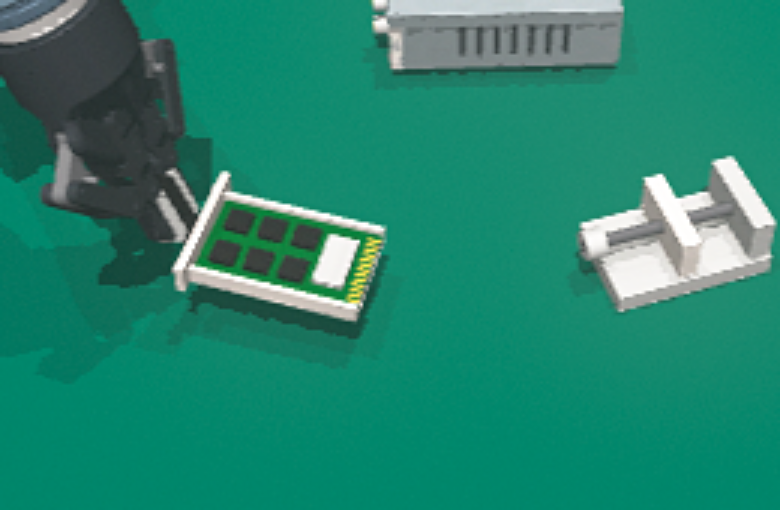

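```bash
python3 - <<'E'
from h import *
z=np.load("side2.npz"); P=pts(z["d"],z["K"],z["C"])
G=Rt(-7.3,20)
plan([([.34,-.12,.05],Rt(-14,20),4),([.4012,.036,.046],G,6)])
E
```

```text
1 [22.9, 25.0, -9.4] [-0.85, -0.02, -2.38]
2 [21.8, 26.1, -9.1] [-0.85, -0.03, -2.38]
3 [20.8, 27.1, -8.7] [-0.85, -0.02, -2.37]
4 [19.6, 28.0, -8.2] [-0.85, -0.03, -2.38]
5 [-3.2, 27.7, 1.9] [-0.38, 0.0, -1.05]
6 [-3.7, 27.6, 2.0] [-0.38, 0.0, -1.05]
7 [-4.2, 27.5, 2.2] [-0.38, 0.0, -1.05]
8 [-4.7, 27.5, 2.4] [-0.38, 0.0, -1.05]
9 [-5.1, 27.3, 2.6] [-0.38, 0.0, -1.05]
10 [-5.7, 27.2, 2.8] [-0.39, 0.0, -1.04]
```

Emit:
apply_moves(
  moves=[
    {"jaw":0,"offset":[22.9,25,-9.4],"rot":[-0.85,0,-2.38]},
    {"jaw":0,"offset":[21.8,26,-9.1],"rot":[-0.85,0,-2.38]},
    {"jaw":0,"offset":[20.8,27,-8.7],"rot":[-0.85,0,-2.38]},
    {"jaw":0,"offset":[19.6,28,-8.2],"rot":[-0.85,0,-2.38]},
    {"jaw":0,"offset":[-3.2,27.7,1.9],"rot":[-0.38,0,-1.05]},
  ],
)

```text
time_s: 6.92
eef_pos: [0.3493, -0.0935, 0.0492]
eef_rot: [0.172, 0.111, 0.979, -0.02]
wrist_force: [0.1, -0.6, -2.2]
opening: 0.114
grasp_force: 58.9
```

Emit:
apply_moves(
  moves=[
    {"jaw":0,"offset":[-3.7,27.6,2],"rot":[-0.38,0,-1.05]},
    {"jaw":0,"offset":[-4.2,27.5,2.2],"rot":[-0.38,0,-1.05]},
    {"jaw":0,"offset":[-4.7,27.5,2.4],"rot":[-0.38,0,-1.05]},
    {"jaw":0,"offset":[-5.1,27.3,2.6],"rot":[-0.38,0,-1.05]},
    {"jaw":0,"offset":[-5.7,27.2,2.8],"rot":[-0.38,0,-1.05]},
  ],
)

```text
time_s: 7.55
eef_pos: [0.4014, 0.0363, 0.046]
eef_rot: [0.173, 0.062, 0.983, -0.011]
wrist_force: [0.7, -0.5, -2.3]
opening: 0.121
grasp_force: 58.9
```

Emit:
apply_moves(
  moves=[
    {"jaw":0,"offset":[0,0,0],"rot":[0,0,0]},
    {"jaw":0,"offset":[0,0,0],"rot":[0,0,0]},
    {"jaw":0,"offset":[0,0,0],"rot":[0,0,0]},
    {"jaw":0,"offset":[0,0,0],"rot":[0,0,0]},
    {"jaw":0,"offset":[0,0,0],"rot":[0,0,0]},
  ],
)

```text
time_s: 8.18
eef_pos: [0.4015, 0.0348, 0.0465]
eef_rot: [0.173, 0.063, 0.983, -0.012]
wrist_force: [-0.2, -1.1, -2.5]
opening: 0.11
grasp_force: 59.0
```

```bash
python3 - <<'E'
from h import *
T,o=pose(); print(T.round(4),o["grasp_force"])
ims=[]
for c in("wrist","top","side"):
    im,d,K,C=shot(c); P=pts(d,K,C); np.savez(c+"3.npz",im=im,d=d,K=K,C=C)
    Q=P.reshape(-1,3)
    B=Q[(Q[:,2]>.088)&(Q[:,2]<.115)&(Q[:,0]>.55)&(Q[:,0]<.63)&(abs(Q[:,1]+.018)<.08)]
    if len(B)>20: r=cv2.minAreaRect((B[:,:2]*1000).astype(np.float32)); print(c,"bar",len(B),np.round(r[0],1),np.round(r[1],1),r[2])
    L=Q[(Q[:,2]>.055)&(Q[:,2]<.066)&(Q[:,0]>.5)&(Q[:,0]<.75)&(abs(Q[:,1]+.022)<.13)]
    r=cv2.minAreaRect((L[:,:2]*1000).astype(np.float32)); print(c,"lid",len(L),np.round(r[0],1),np.round(r[1],1),r[2])
    for o in ctrl.outline_of(c,"module_center")[:1]:
        m=o["region"]&(d>0); q=P[m]; med=np.median(q[:,2]); q=q[abs(q[:,2]-med)<.02]
        r=cv2.minAreaRect((q[:,:2]*1000).astype(np.float32)); print(c,"mod",o["score"],len(q),np.round(r[0],1),np.round(r[1],1),r[2],"z",med)
        co,*_=np.linalg.lstsq(np.c_[q[:,:2]-q[:,:2].mean(0),np.ones(len(q))],q[:,2],rcond=None); print("slope",co)
im=np.load("wrist3.npz")["im"]; save("w3",im)
E
```

```text
[[-0.9321  0.1278  0.3388  0.4015]
 [ 0.1197  0.9918 -0.0448  0.0348]
 [-0.3417 -0.0012 -0.9398  0.0465]
 [ 0.      0.      0.      1.    ]] 58.96598696708679
wrist lid 11 [547.5 -79.8] [ 3.5 32.3] 41.9345588684082
wrist mod 0.75 3327 [451.6  16.3] [ 71.7 122.6] 66.2393569946289 z 0.04887076744197268
slope [-0.05269635  0.01098434  0.04984244]
top bar 197 [586.2 -17.6] [108.6  10.4] 82.74221801757812
top lid 4549 [625.2 -22.3] [184.7 168.9] 82.83309173583984
top mod 0.74 1048 [458.6  27.8] [ 62.4 120.3] 84.27750396728516 z 0.046629988832491975
slope [-0.07283203  0.0025774   0.04738383]
side bar 154 [586.8 -18.4] [108.    9.7] 82.82955169677734
side lid 3870 [628.5 -21.6] [190.7 163.9] 82.85980224609375
side mod 0.66 1024 [462.8  25.6] [ 73.5 112.8] 83.6107406616211 z 0.04583122726298222
slope [-0.05761062  0.0467302   0.04610971]
```

View pics/w3.png

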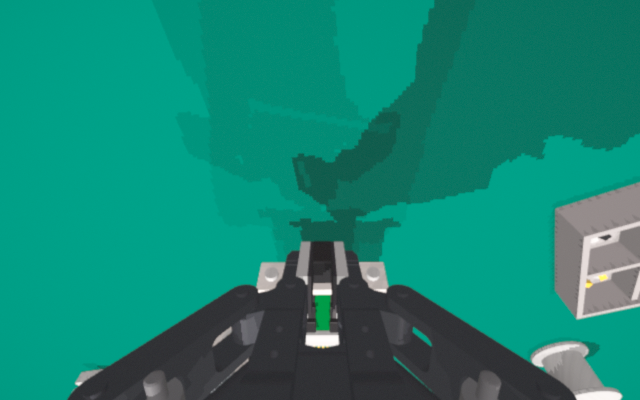

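The wrist view shows the tab gripped, but the fingers hide the tester. I'll take the slot from the earlier wrist picture and the module from the top and side cameras.

```bash
cat > m2.py <<'E'
from h import *
a=np.radians(-7.2); ex=np.array([np.cos(a),np.sin(a)]); ey=np.array([-np.sin(a),np.cos(a)]); O=np.array([.549,.0175])
def loc(P): 
    q=P[...,:2]-O; return np.stack([q@ex,q@ey,P[...,2]],-1)*1000
if __name__=="__main__":
    for f in("w1.npz","side.npz"):
        z=np.load(f); L=loc(pts(z["d"],z["K"],z["C"])).reshape(-1,3)
        F=L[(abs(L[:,0])<8)&(L[:,1]>-125)&(L[:,1]<70)&(L[:,2]>35)&(L[:,2]<52)]
        if len(F)>30: print(f,"face x med",np.median(F[:,0]),"slope",np.polyfit(F[:,1],F[:,0],1),"y range",np.percentile(F[:,1],[1,99]),len(F))
        for zz in range(8,32,2):
            S=L[(L[:,1]>-55)&(L[:,1]<60)&(abs(L[:,2]-zz)<1.2)&(L[:,0]>-15)&(L[:,0]<60)]
            D=S[(S[:,0]>9)]; print(zz,len(S),len(D),np.percentile(D[:,1],[1,99]).round(1) if len(D)>3 else "", np.median(S[:,0]).round(1) if len(S) else "")
    for f in("top3.npz","side3.npz"):
        z=np.load(f); L=loc(pts(z["d"],z["K"],z["C"])).reshape(-1,3)
        M=L[(L[:,0]>-140)&(L[:,0]<-10)&(abs(L[:,1])<50)&(L[:,2]>30)&(L[:,2]<75)]
        x1=np.percentile(M[:,0],99.7); print(f,"front x",x1,len(M))
        S=M[(M[:,0]>x1-92)&(M[:,0]<x1-4)]
        rr=cv2.minAreaRect(S[:,:2].astype(np.float32)); print("slab rect",rr)
        c=[]
        for lo in range(4,92,11):
            s=S[(S[:,0]<x1-lo)&(S[:,0]>x1-lo-11)]; y0,y1=np.percentile(s[:,1],[1,99]); zt=np.percentile(s[:,2],[50,85,97]); 
            e=s[(s[:,1]>y1-5)|(s[:,1]<y0+5)]
            c.append((x1-lo-5.5,y0,y1,(y0+y1)/2,*zt,np.median(e[:,2])))
        c=np.array(c); print(c.round(1)); print("yaw deg",np.degrees(np.polyfit(c[:,0],c[:,3],1)[0]),"pitch slope",np.polyfit(c[:,0],c[:,7],1),np.polyfit(c[:,0],c[:,4],1))
E
python3 m2.py
```

```text
w1.npz face x med 2.6140152158061505 slope [0.0118921  2.48414871] y range [-119.51264492   53.88472593] 1765
8 61 0  3.3
10 248 47 [-24.6  32.3] 4.1
12 630 380 [-27.8  32.4] 10.9
14 127 46 [-25.1  33.3] 4.4
16 87 10 [30.  32.9] 2.9
18 89 10 [31.  32.7] 2.9
20 78 5 [31.6 33. ] 2.9
22 83 5 [30.5 33. ] 2.9
24 76 2  3.0
26 75 0  3.1
28 68 0  2.8
30 118 0  3.0
side.npz face x med -0.43634242470812873 slope [ -0.28750659 -29.01577034] y range [-121.03237584  -86.06794285] 32
8 0 0  
10 0 0  
12 0 0  
14 0 0  
16 0 0  
18 0 0  
20 0 0  
22 0 0  
24 0 0  
26 0 0  
28 0 0  
30 0 0  
top3.npz front x -30.392506599156814 1101
slab rect ((-78.43022155761719, -1.6027107238769531), (88.04924774169922, 60.33503723144531), 0.36579659581184387)
[[ -39.9  -31.1   28.1   -1.5   44.8   47.7   50.2   46.4]
 [ -50.9  -30.3   27.    -1.7   47.1   49.5   50.7   45.5]
 [ -61.9  -31.6   27.9   -1.8   45.2   48.2   50.5   46.4]
 [ -72.9  -30.4   27.    -1.7   46.7   49.7   51.6   45.6]
 [ -83.9  -31.7   27.4   -2.2   45.6   49.1   51.3   46.5]
 [ -94.9  -30.9   27.4   -1.7   47.3   50.1   51.8   46. ]
 [-105.
[... 245 characters left out ...]
246344961 1039
slab rect ((-78.0418701171875, -1.9754867553710938), (86.93348693847656, 66.01667785644531), 0.9379597306251526)
[[ -39.4  -31.9   29.7   -1.1   43.6   46.8   48.3   43.2]
 [ -50.4  -33.9   28.5   -2.7   46.4   48.    48.9   44.6]
 [ -61.4  -31.9   29.2   -1.4   44.5   47.6   48.7   43.7]
 [ -72.4  -33.    29.5   -1.8   46.6   49.    49.8   44.2]
 [ -83.4  -33.    29.3   -1.9   44.9   48.2   50.3   45.1]
 [ -94.4  -32.7   29.    -1.9   47.1   49.1   50.2   45.2]
 [-105.4  -32.3   28.5   -1.9   45.5   49.3   50.7   45.9]
 [-116.4  -32.4   29.3   -1.6   48.1   50.    51.5   47. ]]
yaw deg 0.05919292810613994 pitch slope [-0.04199956 41.58855097] [-3.67113942e-02  4.29746465e+01]
```

```bash
cat > m3.py <<'E'
from m2 import *
import sys
def strips(f,c0,yaw,zlo):
    z=np.load(f); P=pts(z["d"],z["K"],z["C"]).reshape(-1,3)
    a=np.radians(yaw); q=P[:,:2]-c0; x=(q@[np.cos(a),np.sin(a)])*1000; y=(q@[-np.sin(a),np.cos(a)])*1000; Z=P[:,2]*1000
    o=[]
    for lo in range(-43,44,11):
        m=(x>lo)&(x<lo+11)&(abs(y)<29)&(Z>zlo)&(Z<zlo+45); o.append((lo+5.5,np.median(Z[m]),np.percentile(Z[m],85)))
    o=np.array(o); print(f,"slopes",np.polyfit(o[:,0],o[:,1],1).round(4),np.polyfit(o[:,0],o[:,2],1).round(4))
if __name__=="__main__":
    for c in("top","side"):
        strips(c+".npz",np.array([.453,-.2803]),-24,3)
        strips(c+"3.npz",O+(-.080*ex-.0017*ey),-7.2,30)
    p=pose()[0][:3,3]; t=p.copy(); t[:2]+=.0022*ey; t[2]=.0203
    plan([(t,Rt(-7.2,21.8),3)])
E
python3 m3.py
```

```text
top.npz slopes [-7.0000e-03  9.3646e+00] [-6.30000e-03  1.22104e+01]
top3.npz slopes [-2.72000e-02  4.63836e+01] [-3.57000e-02  4.94232e+01]
side.npz slopes [-3.5000e-03  9.0056e+00] [-1.90000e-03  1.15993e+01]
side3.npz slopes [-3.22000e-02  4.60345e+01] [-3.08000e-02  4.85494e+01]
1 [3.0, 0.7, 8.2] [-0.03, -0.61, -0.02]
2 [3.1, 0.8, 8.2] [-0.03, -0.61, -0.02]
3 [3.1, 0.7, 8.1] [-0.03, -0.6, -0.01]
```

Emit:
apply_moves(
  moves=[
    {"jaw":0,"offset":[3,0.7,8],"rot":[0,-0.53,0]},
    {"jaw":0,"offset":[3,0.8,8],"rot":[0,-0.53,0]},
    {"jaw":0,"offset":[3,0.7,8],"rot":[0,-0.53,0]},
    {"jaw":0,"offset":[0,0,0],"rot":[0,0,0]},
    {"jaw":0,"offset":[0,0,0],"rot":[0,0,0]},
  ],
)

```text
time_s: 9.1
eef_pos: [0.402, 0.0373, 0.0211]
eef_rot: [0.187, 0.062, 0.98, -0.012]
wrist_force: [1.1, 0.7, -2.6]
opening: 0.11
grasp_force: 59.0
```

```bash
python3 - <<'E'
from m3 import *
T,o=pose(); print(T.round(4),o["wrist_force"])
for c in("top","side"):
    im,d,K,C=shot(c); np.savez(c+"4.npz",im=im,d=d,K=K,C=C)
    strips(c+"4.npz",O+(-.080*ex+.0005*ey),-7.2,8)
print("tcp loc",loc(T[:3,3]))
t=T[:3,3].copy(); t[:2]+=.050*ex; t[2]=.021
plan([(t,Rt(-7.2,21.6),5)])
E
```

```text
[[-0.9225  0.1266  0.3646  0.402 ]
 [ 0.1172  0.992  -0.0477  0.0373]
 [-0.3677 -0.0013 -0.9299  0.0211]
 [ 0.      0.      0.      1.    ]] [ 1.11259799  0.70215243 -2.56304131]
top4.npz slopes [-2.80000e-03  2.28927e+01] [-2.40000e-03  2.56983e+01]
side4.npz slopes [-1.09000e-02  2.28033e+01] [-6.30000e-03  2.54277e+01]
tcp loc [-148.28335653    1.25515089   21.08398093]
1 [-9.2, 0.0, 3.7] [-0.02, 0.0, -0.01]
2 [-9.2, 0.0, 3.7] [-0.02, 0.0, -0.01]
3 [-9.2, 0.0, 3.7] [-0.02, 0.01, -0.01]
4 [-9.3, 0.0, 3.8] [-0.02, 0.0, -0.01]
5 [-9.2, 0.1, 3.7] [-0.02, 0.01, -0.0]
```

Level, with the underside at about 13.6 mm. I'll insert in small rows and watch the force.

Emit:
apply_moves(
  moves=[
    {"jaw":0,"offset":[-7.4,0,3],"rot":[0,0,0]},
    {"jaw":0,"offset":[-7.4,0,3],"rot":[0,0,0]},
    {"jaw":0,"offset":[-7.4,0,3],"rot":[0,0,0]},
    {"jaw":0,"offset":[-7.4,0,3],"rot":[0,0,0]},
    {"jaw":0,"offset":[-3.7,0,1.5],"rot":[0,0,0]},
  ],
)

```text
time_s: 9.82
eef_pos: [0.4381, 0.0327, 0.0205]
eef_rot: [0.187, 0.062, 0.98, -0.012]
wrist_force: [0.1, -0.6, -3.2]
opening: 0.115
grasp_force: 59.0
```

Emit:
apply_moves(
  moves=[
    {"jaw":0,"offset":[-2.8,0,1.1],"rot":[0,0,0]},
    {"jaw":0,"offset":[-2.8,0,1.1],"rot":[0,0,0]},
    {"jaw":0,"offset":[0,0,0],"rot":[0,0,0]},
    {"jaw":0,"offset":[0,0,0],"rot":[0,0,0]},
    {"jaw":0,"offset":[0,0,0],"rot":[0,0,0]},
  ],
)

```text
time_s: 10.45
eef_pos: [0.4432, 0.0321, 0.0205]
eef_rot: [0.187, 0.062, 0.98, -0.012]
wrist_force: [0.2, -0.2, -1.7]
opening: 0.116
grasp_force: 59.0
```

```bash
python3 - <<'E'
from m3 import *
T,o=pose(); print("tcp loc",loc(T[:3,3]),o["wrist_force"],o["torque"])
for c in("top","side"):
    im,d,K,C=shot(c); np.savez(c+"5.npz",im=im,d=d,K=K,C=C)
im=[np.load(c+"5.npz")["im"] for c in("top","side")]
save("ts5",np.hstack([cv2.resize(im[0][150:260,250:390],None,fx=3,fy=3),cv2.resize(im[1][170:280,200:320],None,fx=3,fy=3)]))
E
```

```text
tcp loc [-106.77222485    1.21343039   20.47289034] [ 0.18395164 -0.16794859 -1.69767109] [0.0828375  0.47473206 0.00667181]
```

View pics/ts5.png

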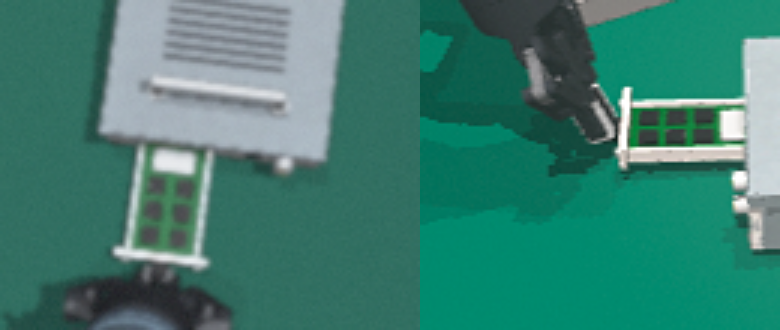

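The gold contacts are already inside the slot with no resistance. I'll continue.

Emit:
apply_moves(
  moves=[
    {"jaw":0,"offset":[-7.4,0,2.9],"rot":[0,0,0]},
    {"jaw":0,"offset":[-7.4,0,2.9],"rot":[0,0,0]},
    {"jaw":0,"offset":[-7.4,0,2.9],"rot":[0,0,0]},
    {"jaw":0,"offset":[-7.4,0,2.9],"rot":[0,0,0]},
    {"jaw":0,"offset":[-7.4,0,2.9],"rot":[0,0,0]},
  ],
)

```text
time_s: 11.18
eef_pos: [0.4834, 0.0269, 0.0206]
eef_rot: [0.187, 0.062, 0.98, -0.012]
wrist_force: [0.0, -0.6, -3.0]
opening: 0.113
grasp_force: 59.0
```

```bash
python3 - <<'E'
from m3 import *
T,o=pose(); print("tcp loc",loc(T[:3,3]),o["wrist_force"],o["torque"])
E
```

```text
tcp loc [-66.23409248   1.14225623  20.57399341] [ 0.02152828 -0.6329896  -2.98351498] [0.11167999 0.49270021 0.01416747]
```

Emit:
apply_moves(
  moves=[
    {"jaw":0,"offset":[-7.4,0,2.9],"rot":[0,0,0]},
    {"jaw":0,"offset":[-7.4,0,2.9],"rot":[0,0,0]},
    {"jaw":0,"offset":[-7.4,0,2.9],"rot":[0,0,0]},
    {"jaw":0,"offset":[-7.4,0,2.9],"rot":[0,0,0]},
    {"jaw":0,"offset":[-7.4,0,2.9],"rot":[0,0,0]},
  ],
)

```text
time_s: 11.8
eef_pos: [0.5228, 0.0219, 0.0207]
eef_rot: [0.187, 0.062, 0.98, -0.012]
wrist_force: [-0.6, -0.6, -2.3]
opening: 0.114
grasp_force: 59.0
```

Emit:
apply_moves(
  moves=[
    {"jaw":0,"offset":[-2.3,0,0.9],"rot":[0,0,0]},
    {"jaw":0,"offset":[-1.4,0,0.6],"rot":[0,0,0]},
    {"jaw":0,"offset":[-1.4,0,0.6],"rot":[0,0,0]},
    {"jaw":0,"offset":[0,0,0],"rot":[0,0,0]},
    {"jaw":0,"offset":[0,0,0],"rot":[0,0,0]},
  ],
)

```text
time_s: 12.42
eef_pos: [0.5276, 0.0213, 0.0206]
eef_rot: [0.187, 0.062, 0.98, -0.012]
wrist_force: [0.7, -0.5, -2.5]
opening: 0.111
grasp_force: 59.0
```

```bash
python3 - <<'E'
from m3 import *
T,o=pose(); print("tcp loc",loc(T[:3,3]),o["wrist_force"],o["torque"])
E
```

```text
tcp loc [-21.72542703   1.10226065  20.63616271] [ 0.71126102 -0.48391477 -2.53494024] [ 0.03911993  0.51951627 -0.03786613]
```

Emit:
apply_moves(
  moves=[
    {"jaw":0,"offset":[-1.4,0,0.6],"rot":[0,0,0]},
    {"jaw":0,"offset":[-1.4,0,0.6],"rot":[0,0,0]},
    {"jaw":0,"offset":[-0.9,0,0.4],"rot":[0,0,0]},
    {"jaw":0,"offset":[0,0,0],"rot":[0,0,0]},
    {"jaw":0,"offset":[0,0,0],"rot":[0,0,0]},
  ],
)

```text
time_s: 13.05
eef_pos: [0.5317, 0.0208, 0.0205]
eef_rot: [0.187, 0.062, 0.98, -0.012]
wrist_force: [-0.9, 0.2, -1.7]
opening: 0.114
grasp_force: 59.0
```

Emit:
apply_moves(
  moves=[
    {"jaw":0,"offset":[-0.9,0,0.4],"rot":[0,0,0]},
    {"jaw":0,"offset":[-0.9,0,0.4],"rot":[0,0,0]},
    {"jaw":0,"offset":[0,0,0],"rot":[0,0,0]},
    {"jaw":0,"offset":[0,0,0],"rot":[0,0,0]},
    {"jaw":0,"offset":[0,0,0],"rot":[0,0,0]},
  ],
)

```text
time_s: 13.68
eef_pos: [0.5337, 0.0205, 0.0205]
eef_rot: [0.187, 0.062, 0.98, -0.012]
wrist_force: [0.4, 1.3, -2.4]
opening: 0.113
grasp_force: 59.0
```

Emit:
apply_moves(
  moves=[
    {"jaw":0,"offset":[-0.9,0,0.4],"rot":[0,0,0]},
    {"jaw":0,"offset":[-0.9,0,0.4],"rot":[0,0,0]},
    {"jaw":0,"offset":[0,0,0],"rot":[0,0,0]},
    {"jaw":0,"offset":[0,0,0],"rot":[0,0,0]},
    {"jaw":0,"offset":[0,0,0],"rot":[0,0,0]},
  ],
)

```text
time_s: 14.3
eef_pos: [0.534, 0.0207, 0.0194]
eef_rot: [0.185, 0.062, 0.981, -0.012]
wrist_force: [-6.7, -0.6, 0.2]
opening: 0.116
grasp_force: 59.7
```

```bash
python3 - <<'E'
from m3 import *
T,o=pose(); print("tcp loc",loc(T[:3,3]),o["wrist_force"],o["torque"])
im,d,K,C=shot("side"); np.savez("side6.npz",im=im,d=d,K=K,C=C)
im2=shot("top")[0]
save("ts6",np.hstack([cv2.resize(im2[150:230,270:370],None,fx=4,fy=4),cv2.resize(im[170:250,230:330],None,fx=4,fy=4)]))
E
```

```text
tcp loc [-15.3220073    1.25400039  19.44339641] [-6.65496131 -0.61605181  0.15821388] [ 0.07405512  1.21808023 -0.12605754]
```

View pics/ts6.png

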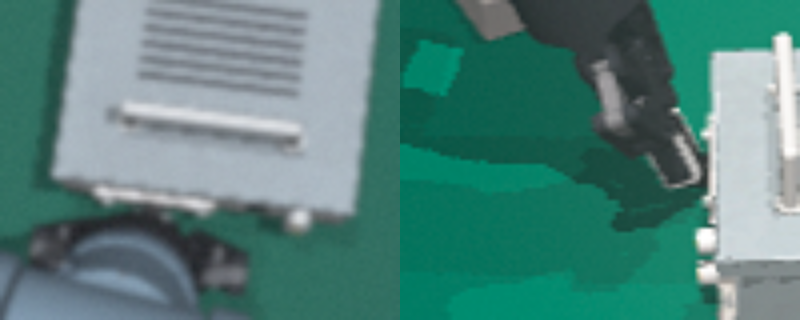

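The plate lies against the face and the force has risen, so contact is made. One more firm nudge, then release slowly and back away.

Emit:
apply_moves(
  moves=[
    {"jaw":0,"offset":[-0.9,0,0.4],"rot":[0,0,0]},
    {"jaw":0,"offset":[-0.9,0,0.4],"rot":[0,0,0]},
    {"jaw":0,"offset":[0,0,0],"rot":[0,0,0]},
    {"jaw":0,"offset":[0,0,0],"rot":[0,0,0]},
    {"jaw":0,"offset":[0,0,0],"rot":[0,0,0]},
  ],
)

```text
time_s: 15.02
eef_pos: [0.534, 0.0208, 0.0186]
eef_rot: [0.183, 0.062, 0.981, -0.012]
wrist_force: [-14.2, -0.5, 8.2]
opening: 0.11
grasp_force: 60.8
```

Emit:
apply_moves(
  moves=[
    {"jaw":0.2,"offset":[0,0,0],"rot":[0,0,0]},
    {"jaw":0.3,"offset":[0,0,0],"rot":[0,0,0]},
    {"jaw":0.3,"offset":[0,0,0],"rot":[0,0,0]},
    {"jaw":0.3,"offset":[0,0,0],"rot":[0,0,0]},
    {"jaw":0.3,"offset":[0,0,0],"rot":[0,0,0]},
  ],
)

```text
time_s: 15.65
eef_pos: [0.5378, 0.02, 0.0204]
eef_rot: [0.187, 0.062, 0.98, -0.012]
wrist_force: [-0.9, -0.6, -0.2]
opening: 0.303
grasp_force: 0.0
```

```bash
python3 - <<'E'
from m3 import *
T,o=pose(); print("tcp loc",loc(T[:3,3]),o["wrist_force"])
t=T[:3,3].copy(); t[:2]+=-.10*ex; t[2]+=.005; u=t.copy(); u[2]+=.14
plan([(t,T[:3,:3],4),(u,Rt(-7.2,20),4)],T)
E
```

```text
tcp loc [-11.45005917   1.05124621  20.41055476] [-0.93265489 -0.56564685 -0.19107987]
1 [22.8, -0.0, -10.4] [0.0, 0.0, 0.0]
2 [22.8, -0.0, -10.3] [0.0, 0.0, 0.0]
3 [22.8, -0.1, -10.4] [0.0, 0.0, 0.0]
4 [22.7, -0.0, -10.3] [0.0, 0.0, 0.0]
5 [-12.9, -0.1, -32.6] [-0.02, 0.4, -0.01]
6 [-12.6, -0.0, -32.6] [-0.02, 0.4, -0.01]
7 [-12.4, -0.0, -32.7] [-0.03, 0.39, -0.02]
8 [-12.2, -0.1, -32.8] [-0.02, 0.4, -0.01]
```

Emit:
apply_moves(
  moves=[
    {"jaw":0.4,"offset":[22.8,0,-10.4],"rot":[0,0,0]},
    {"jaw":0.4,"offset":[22.8,0,-10.4],"rot":[0,0,0]},
    {"jaw":0.5,"offset":[22.8,0,-10.4],"rot":[0,0,0]},
    {"jaw":0.5,"offset":[22.8,0,-10.4],"rot":[0,0,0]},
    {"jaw":0.5,"offset":[-9,0,-23],"rot":[0,0.4,0]},
  ],
)

```text
time_s: 16.27
eef_pos: [0.4341, 0.0337, 0.0479]
eef_rot: [0.18, 0.062, 0.982, -0.012]
wrist_force: [0.8, -0.2, -0.1]
opening: 0.501
grasp_force: 0.0
```

Emit:
apply_moves(
  moves=[
    {"jaw":0.5,"offset":[-9,0,-23],"rot":[0,0,0]},
    {"jaw":0.5,"offset":[0,0,-23],"rot":[0,0,0]},
    {"jaw":0.5,"offset":[0,0,-23],"rot":[0,0,0]},
    {"jaw":0.5,"offset":[0,0,0],"rot":[0,0,0]},
    {"jaw":0.5,"offset":[0,0,0],"rot":[0,0,0]},
  ],
)

```text
time_s: 16.9
eef_pos: [0.4217, 0.0349, 0.1173]
eef_rot: [0.183, 0.062, 0.981, -0.012]
wrist_force: [0.2, -0.8, 0.1]
opening: 0.493
grasp_force: 0.0
```

```bash
python3 - <<'E'
from m3 import *
T,o=pose(); print("tcp loc",loc(T[:3,3]),T[:3,3],o["q"])
im,d,K,C=shot("wrist"); np.savez("w7.npz",im=im,d=d,K=K,C=C); save("w7",im)
L=loc(pts(d,K,C)).reshape(-1,3)
F=L[(abs(L[:,0]-2)<10)&(L[:,2]>36)&(L[:,2]<50)&(abs(L[:,1]+30)<80)]; print("face",len(F),np.median(F[:,0]) if len(F) else "")
B=L[(L[:,2]>90)&(L[:,2]<110)&(L[:,0]>20)&(L[:,0]<80)&(abs(L[:,1]+30)<80)]
if len(B)>10: print("bar",cv2.minAreaRect(B[:,:2].astype(np.float32)),np.percentile(B[:,2],95))
for c in(80,75):
  S=L[(L[:,2]>13)&(L[:,2]<34)&(L[:,0]>-12)&(L[:,0]<2)&(abs(L[:,1])<45)]
print("plate",len(S),np.percentile(S,[2,50,98],axis=0).round(1).tolist() if len(S) else "")
E
```

```text
tcp loc [-128.43839716    1.32394838  117.29112578] [0.42174031 0.03491111 0.11729113] [-0.22696065 -0.28729058  2.35140691  0.05346553  0.71046733 -1.70489969]
face 1015 2.957347642330553
bar ((37.08396911621094, 2.6536636352539062), (43.95875549316406, 4.489470481872559), 88.74412536621094) 96.3921867518866
plate 1028 [[-8.8, -35.8, 13.5], [-2.0, -0.1, 26.0], [1.6, 37.3, 32.5]]
```

View pics/w7.png

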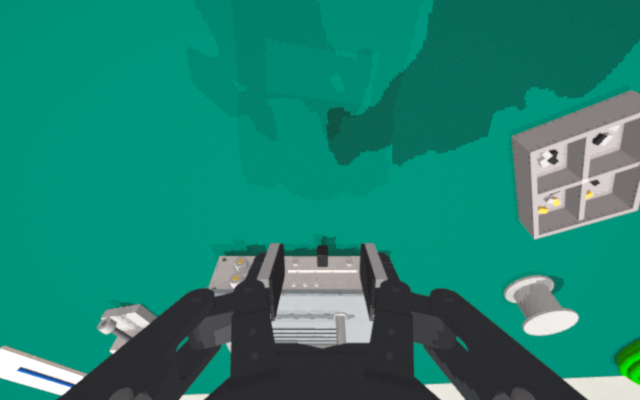

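The tester face is at x 2.96 and the plate front at −2.0, which matches the 5 mm plate thickness, so the module is flush. The view agrees, with the tab at (322,255) against the face. Next is the handle.

```bash
python3 - <<'E'
from m3 import *
T,o=pose(); w=O+.043*ex-.029*ey; print(w)
t=T[:3,3].copy(); t[2]=.2
plan([(t,Rt(-37.2,14),3),([*w,.19],Rt(-97.2,0),7)])
E
```

```text
[ 0.58802627 -0.01666066]
1 [-10.0, -0.0, -25.8] [2.99, 2.32, 9.52]
2 [-8.9, 0.2, -26.3] [2.99, 2.32, 9.52]
3 [-7.8, 0.1, -26.6] [2.99, 2.31, 9.52]
4 [-22.4, 8.5, 7.1] [1.05, 1.81, 8.53]
5 [-21.1, 11.9, 6.2] [1.05, 1.81, 8.53]
6 [-19.2, 15.0, 5.3] [1.05, 1.82, 8.53]
7 [-16.9, 17.8, 4.4] [1.05, 1.82, 8.52]
8 [-14.3, 20.1, 3.6] [1.04, 1.81, 8.53]
9 [-11.2, 22.1, 2.8] [1.05, 1.82, 8.52]
10 [-7.8, 23.6, 2.0] [1.04, 1.81, 8.53]
```

Emit:
apply_moves(
  moves=[
    {"jaw":0.5,"offset":[-10,0,-25.8],"rot":[2.99,2.32,9.52]},
    {"jaw":0.5,"offset":[-8.9,0.2,-26.3],"rot":[2.99,2.32,9.52]},
    {"jaw":0.5,"offset":[-7.8,0.1,-26.6],"rot":[2.99,2.31,9.52]},
    {"jaw":0.5,"offset":[-22.4,8.5,7.1],"rot":[1.05,1.81,8.53]},
    {"jaw":0.5,"offset":[-21.1,11.9,6.2],"rot":[1.05,1.81,8.53]},
  ],
)

```text
time_s: 17.58
eef_pos: [0.4702, 0.0209, 0.1955]
eef_rot: [0.085, 0.453, 0.887, -0.028]
wrist_force: [-0.6, -0.2, 0.5]
opening: 0.501
grasp_force: 0.0
```

Emit:
apply_moves(
  moves=[
    {"jaw":0.5,"offset":[-19.2,15,5.3],"rot":[1.05,1.82,8.53]},
    {"jaw":0.5,"offset":[-16.9,17.8,4.4],"rot":[1.05,1.82,8.52]},
    {"jaw":0.5,"offset":[-14.3,20.1,3.6],"rot":[1.04,1.81,8.53]},
    {"jaw":0.5,"offset":[-11.2,22.1,2.8],"rot":[1.05,1.82,8.52]},
    {"jaw":0.5,"offset":[-7.8,23.6,2],"rot":[1.04,1.81,8.53]},
  ],
)

```text
time_s: 18.2
eef_pos: [0.5892, -0.015, 0.1874]
eef_rot: [-0.001, 0.748, 0.663, 0.0]
wrist_force: [0.7, 0.8, -0.7]
opening: 0.499
grasp_force: 0.0
```

Emit:
apply_moves(
  moves=[
    {"jaw":0.5,"offset":[0,0,0],"rot":[0,0,0]},
    {"jaw":0.5,"offset":[0,0,0],"rot":[0,0,0]},
    {"jaw":0.5,"offset":[0,0,0],"rot":[0,0,0]},
    {"jaw":0.5,"offset":[0,0,0],"rot":[0,0,0]},
    {"jaw":0.5,"offset":[0,0,0],"rot":[0,0,0]},
  ],
)

```text
time_s: 18.82
eef_pos: [0.5886, -0.0146, 0.1901]
eef_rot: [0.001, 0.746, 0.665, 0.001]
wrist_force: [-0.2, 0.4, 0.2]
opening: 0.497
grasp_force: 0.0
```

```bash
python3 - <<'E'
from m3 import *
T,o=pose(); print("tcp loc",loc(T[:3,3]),T.round(4),o["q"])
im,d,K,C=shot("wrist"); np.savez("w8.npz",im=im,d=d,K=K,C=C); save("w8",im)
L=loc(pts(d,K,C)).reshape(-1,3)
B=L[(L[:,2]>90)&(L[:,2]<110)&(L[:,0]>20)&(L[:,0]<80)&(abs(L[:,1]+30)<70)]
if len(B)>10: print("bar",len(B),cv2.minAreaRect(B[:,:2].astype(np.float32)),np.percentile(B[:,2],[50,95]))
E
```

```text
tcp loc [ 43.32618319 -26.84225383 190.06979487] [[ 1.145e-01  9.934e-01  3.400e-03  5.886e-01]
 [ 9.934e-01 -1.145e-01 -7.000e-04 -1.460e-02]
 [-3.000e-04  3.500e-03 -1.000e+00  1.901e-01]
 [ 0.000e+00  0.000e+00  0.000e+00  1.000e+00]] [-2.26198990e-01  2.47441004e-01  1.61385336e+00  7.50998073e-05
  1.27681012e+00 -1.11451186e-01]
bar 1303 ((41.33362579345703, -28.58574676513672), (9.694936752319336, 108.59339141845703), 0.23685327172279358) [100.45962773 101.92669421]
```

View pics/w8.png

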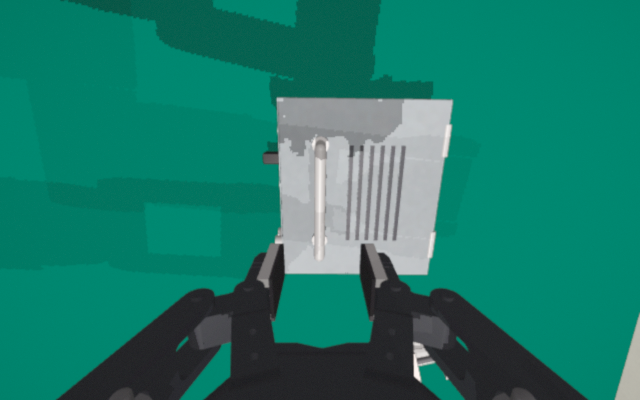

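The bar at (320,200) is centred between the fingers and the lid is clear. I'll descend and grip it.

Emit:
apply_moves(
  moves=[
    {"jaw":0.5,"offset":[-0.9,-0.7,25],"rot":[0,0,0]},
    {"jaw":0.5,"offset":[-0.9,-0.7,25],"rot":[0,0,0]},
    {"jaw":0.5,"offset":[0,0,25],"rot":[0,0,0]},
    {"jaw":0.5,"offset":[0,0,25],"rot":[0,0,0]},
    {"jaw":0.5,"offset":[0,0,12.5],"rot":[0,0,0]},
  ],
)

```text
time_s: 19.5
eef_pos: [0.5867, -0.0163, 0.0759]
eef_rot: [0.0, 0.747, 0.665, 0.0]
wrist_force: [0.5, -0.1, 0.4]
opening: 0.503
grasp_force: 0.0
```

Emit:
apply_moves(
  moves=[
    {"jaw":0.3,"offset":[0,0,0],"rot":[0,0,0]},
    {"jaw":0.1,"offset":[0,0,0],"rot":[0,0,0]},
    {"jaw":0,"offset":[0,0,0],"rot":[0,0,0]},
    {"jaw":0,"offset":[0,0,0],"rot":[0,0,0]},
    {"jaw":0,"offset":[0,0,0],"rot":[0,0,0]},
  ],
)

```text
time_s: 20.12
eef_pos: [0.5867, -0.0164, 0.0782]
eef_rot: [0.001, 0.747, 0.665, 0.0]
wrist_force: [-5.9, 0.5, 2.8]
opening: 0.091
grasp_force: 58.5
```

Emit:
apply_moves(
  moves=[
    {"jaw":0,"offset":[0,0,0],"rot":[0,0,0]},
    {"jaw":0,"offset":[0,0,0],"rot":[0,0,0]},
    {"jaw":0,"offset":[0,0,0],"rot":[0,0,0]},
    {"jaw":0,"offset":[0,0,0],"rot":[0,0,0]},
    {"jaw":0,"offset":[0,0,0],"rot":[0,0,0]},
  ],
)

```text
time_s: 20.75
eef_pos: [0.5867, -0.0164, 0.0782]
eef_rot: [0.001, 0.747, 0.665, 0.0]
wrist_force: [-5.4, -0.0, 3.1]
opening: 0.092
grasp_force: 58.5
```

```bash
python3 - <<'E'
from m3 import *
T,o=pose(); print("tcp loc",loc(T[:3,3]),T.round(4),o["wrist_force"],o["torque"],o["q"])
# arc: bar centre rel. hinge, theta
r=np.hypot(120,38); ph=np.arctan2(38,120)
th=np.radians(np.arange(0,61,4)); X=-r*np.cos(ph+th); Z=r*np.sin(ph+th)
for t,a,b in zip(th[1:],np.diff(X),np.diff(Z)): print(round(np.degrees(t)),a.round(1),b.round(1))
E
```

```text
tcp loc [ 41.63372899 -28.94321175  78.17042298] [[ 1.151e-01  9.934e-01  1.200e-03  5.867e-01]
 [ 9.934e-01 -1.151e-01 -5.000e-04 -1.640e-02]
 [-4.000e-04  1.200e-03 -1.000e+00  7.820e-02]
 [ 0.000e+00  0.000e+00  0.000e+00  1.000e+00]] [-5.40247494e+00 -1.22042648e-03  3.10639204e+00] [ 0.03700242  0.92148285 -0.09494727] [-2.29947824e-01  3.85150665e-01  1.68742599e+00 -2.89772160e-04
  1.06776831e+00 -1.14452923e-01]
4 2.9 8.3
8 3.5 8.1
12 4.1 7.8
16 4.6 7.5
20 5.1 7.1
24 5.6 6.8
28 6.1 6.4
32 6.5 5.9
36 6.9 5.5
40 7.2 5.0
44 7.6 4.4
48 7.9 3.9
52 8.1 3.4
56 8.3 2.8
60 8.5 2.2
```

Gripped, at 58 N. I'll follow the arc at 4° per row.

Emit:
apply_moves(
  moves=[
    {"jaw":0,"offset":[0,2.9,-8.3],"rot":[0,0,0]},
    {"jaw":0,"offset":[0,3.5,-8.1],"rot":[0,0,0]},
    {"jaw":0,"offset":[0,4.1,-7.8],"rot":[0,0,0]},
    {"jaw":0,"offset":[0,4.6,-7.5],"rot":[0,0,0]},
    {"jaw":0,"offset":[0,5.1,-7.1],"rot":[0,0,0]},
  ],
)

```text
time_s: 21.38
eef_pos: [0.6053, -0.0188, 0.1164]
eef_rot: [-0.001, 0.747, 0.665, -0.001]
wrist_force: [-11.2, -0.7, 3.2]
opening: 0.094
grasp_force: 58.5
```

```bash
cat > lid.py <<'E'
from m3 import *
import sys
T,o=pose(); print("tcp loc",loc(T[:3,3]),o["wrist_force"],o["torque"],o["grasp_force"])
for c in("side","top"):
    im,d,K,C=shot(c); L=loc(pts(d,K,C)).reshape(-1,3)
    if c=="side": save("lid"+sys.argv[1],cv2.resize(im[100:290,230:460],None,fx=3,fy=3))
    # lid points on strips near the sides (clear of handle and gripper): tester y 60..88 either side
    for a,b in((31,60),(-118,-90)):
        S=L[(L[:,1]>a)&(L[:,1]<b)&(L[:,0]>5)&(L[:,0]<155)&(L[:,2]>66)]
        if len(S)>40:
            A=np.linalg.svd(S[:,[0,2]]-S[:,[0,2]].mean(0),full_matrices=False)[2][0]; A=A*np.sign(-A[0]); print(c,a,len(S),"angle",np.degrees(np.arctan2(A[1],-A[0])).round(1))
E
python3 lid.py 1
```

```text
tcp loc [ 60.35718636 -28.96956411 116.35477505] [-11.16497745  -0.72386271   3.20576323] [-0.15417129  1.8575092  -0.18507686] 58.455562591552734
side 31 250 angle 18.6
side -118 2060 angle 88.0
top 31 421 angle 80.2
top -118 425 angle 88.5
```

Emit:
apply_moves(
  moves=[
    {"jaw":0,"offset":[0,5.6,-6.8],"rot":[0,0,0]},
    {"jaw":0,"offset":[0,6.1,-6.4],"rot":[0,0,0]},
    {"jaw":0,"offset":[0,6.5,-5.9],"rot":[0,0,0]},
    {"jaw":0,"offset":[0,6.9,-5.5],"rot":[0,0,0]},
    {"jaw":0,"offset":[0,7.2,-5],"rot":[0,0,0]},
  ],
)

```text
time_s: 22.1
eef_pos: [0.6379, -0.023, 0.1487]
eef_rot: [0.0, 0.747, 0.665, -0.001]
wrist_force: [-15.6, -1.0, 17.1]
opening: 0.092
grasp_force: 58.7
```

Emit:
apply_moves(
  moves=[
    {"jaw":0,"offset":[0,7.6,-4.4],"rot":[0,0,0]},
    {"jaw":0,"offset":[0,7.9,-3.9],"rot":[0,0,0]},
    {"jaw":0,"offset":[0,8.1,-3.4],"rot":[0,0,0]},
    {"jaw":0,"offset":[0,8.3,-2.8],"rot":[0,0,0]},
    {"jaw":0,"offset":[0,8.5,-2.2],"rot":[0,0,0]},
  ],
)

```text
time_s: 22.72
eef_pos: [0.6809, -0.0282, 0.1667]
eef_rot: [0.003, 0.747, 0.665, 0.001]
wrist_force: [-7.1, -2.0, 8.5]
opening: 0.086
grasp_force: 60.7
```

Emit:
apply_moves(
  moves=[
    {"jaw":0,"offset":[0,0,0],"rot":[0,0,0]},
    {"jaw":0,"offset":[0,0,0],"rot":[0,0,0]},
    {"jaw":0,"offset":[0,0,0],"rot":[0,0,0]},
    {"jaw":0,"offset":[0,0,0],"rot":[0,0,0]},
    {"jaw":0,"offset":[0,0,0],"rot":[0,0,0]},
  ],
)

```text
time_s: 23.35
eef_pos: [0.6809, -0.0283, 0.1668]
eef_rot: [0.003, 0.747, 0.665, 0.002]
wrist_force: [-6.0, -2.0, 10.1]
opening: 0.091
grasp_force: 60.9
```

```bash
python3 lid.py 2; python3 - <<'E'
from m3 import *
T,o=pose(); p=loc(T[:3,3]-T[:3,2]*.0187)
# hinge from shut grip: bar at (41.6, z 96.9) -> hinge
h=np.array([41.6+120,96.9-38]); print(np.degrees(np.arctan2(p[2]-h[1],h[0]-p[0]))-np.degrees(np.arctan2(38,120)))
im,d,K,C=shot("side"); L=loc(pts(d,K,C))
m=(L[...,0]>30)&(L[...,0]<175)&(L[...,2]>70)&(L[...,1]<-85)&(L[...,1]>-122)
S=L[m]; print(len(S),np.percentile(S,[1,50,99],axis=0).round(1).tolist())
S=S[:,[0,2]]; rr=cv2.fitLine(S.astype(np.float32),cv2.DIST_HUBER,0,.01,.01).ravel(); print(rr,np.degrees(np.arctan2(abs(rr[1]),abs(rr[0]))))
E
```

```text
tcp loc [136.57282801 -28.86077334 166.76719229] [-5.97618216 -2.02051159 10.14023266] [-0.2921128   1.26713361 -0.11209104] 60.86465656757355
side 31 105 angle 59.5
side -118 1266 angle -87.6
top 31 374 angle 15.1
top -118 239 angle -87.9
61.17916917249706
2612 [[82.5, -121.7, 77.0], [128.0, -91.8, 471.5], [172.1, -85.2, 507.6]]
[3.9825588e-02 9.9920666e-01 1.2814278e+02 4.0770410e+02] 87.71755
```

View pics/lid2.png

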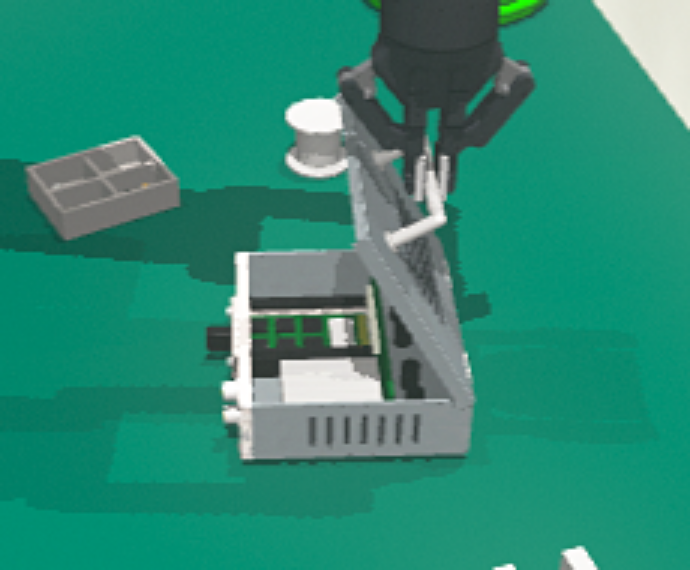

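The lid stands at about 60° (59.5° from the camera, 61.2° from the arm's pose). It is gripped and steady, and the module is still in the slot. Handing in.

```bash
python3 -c "
from bench import ctrl
print(ctrl.hand_in())"
```

```text
the job is handed in; nothing more can be done
None
```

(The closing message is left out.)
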